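# Sort the polishing compounds into the sales trays

### The arm

A 6-joint arm with a two-finger parallel gripper is mounted at the origin on a cart in front of the work surface, level with it; the furniture and walls round the work are solid. World frame = base frame: x ahead of the robot, y to its left, z up, the work surface at z = 0. Lengths are in mm, angles in rad, forces in N, time in s.
With the tool pointing down it reaches from about 350 to 975 mm from the base axis. Payload 7.1 kg.
Tool frame: the origin (TCP) lies between the finger pads; the fingertips stand 19 mm ahead of it and the grasp point (between the pads) is the TCP (ctrl.tcp_to_tips is the distance from the TCP to the fingertips, in mm); z points along the fingers, y is the line along which they close (so a half turn about z gives the same grasp; the last joint's range is limited). The gripper opens to 88 mm and grips with 3 to 60 N. Pads are 20 mm wide; open, the fingers measure 115 mm over their backs; the gripper's body (75 mm by 178 mm) begins 61 mm behind the grasp point.
Start: joints at [1.173, 0.423, 1.63, -0, 1.089, -0.019], TCP at [231.096, 580.689, 241.675] pointing down, gripper open.
Joint ranges: [-3, 3], [-0.9, 2.11], [0.09, 2.58], [-1.31, 4.45], [0.11, 2.69], [-2.54, 2.54]. Speed limits (rad/s): [2.39, 2.39, 3.01, 3.14, 3.14, 3.14].

### API

Orientations are given as a rotation vector (axis times angle).
In Python, from workcell import status, optics, ctrl gives the robot as it stands. The module is installed in compiled form; this text tells all that it offers.
- The arm moves only by the shell command python3 -m inch 'ROWS'. ROWS is JSON, a list that holds one entry, the list of rows, each a list of 7 numbers: the shift along the tool's x, y, z in mm, then the turn, a rotation vector about the tool's x, y, z in rad, then the opening in per cent of the stroke, from 0 (shut) to 100 (fully open). A call has 1 to 20 rows; each row is the pose to reach, as a shift and turn from the pose commanded when the call began, along the tool's axes at that moment; what a row does not reach only later rows make up. A row lasts 1/10 s, in which the tool goes at most 50 mm and 8.59 degrees, less where a joint would pass 70% of its speed; a pose out of reach is approached as far as the arm can. A call with a gripper value outside its range is refused whole. The fingers move at their own pace and stop on an object; the grip force is fixed at half the most. Time passes only in rows, so rows that repeat a pose let the fingers close. It gives the time, the measured TCP pose, the force, the opening and the grip force at its end, in the units of the state.
- status.get_obs(): the state, without advancing time (a new reading comes with each control period).
- optics.get_image(name): name is "scene" or "top"; returns a dict with "frame" (384x512x3 uint8, red, green, blue), "fx", "fy", "cx", "cy" (pixels), "k1" (the pictures are not rectified: a ray, as slopes to the right and down, at radius r is drawn at 1 + k1 r^2 times it, then the intrinsics apply), "rvec" (rotation vector, rad) and "tvec" (3), from world to camera coordinates, as OpenCV has them. Camera axes: x right, y down, z forward; pixel columns grow to the right and rows downward; lengths in mm; the calibration is good to about 2 mm. A picture is of the moment at which its call begins. There is no depth.
- ctrl.close_job(): hands the job in; it is judged then, once.
The state is a dict: "t": time; "qpos": joint angles; "qvel": joint speeds; "joint_torque": joint torques, N m; "ee_pos": TCP position; "orientation": TCP orientation; "ft_force": force on the tool from outside, world axes, zero at the start; "moment": the same for the moment, N m; "width": finger opening in mm; "grasp_force": force on a finger pad.
Only numpy, scipy, OpenCV 4.12 (cv2) and the standard library are available. Lean on these libraries where they do the work, as an engineer would, in place of code of your own. Each camera call takes 0.05 s, during which the arm holds its last target. There are 200 camera calls.

### The job

Put the polishing compounds away for display: lay each of the three compound bars flat in the middle of the oblong tray whose floor has its colour (red, green, white; the white bar is the all off-white one), lengthwise in the tray, and set the round white tin upright in the middle of the round dish with the blue floor. The red bar lies across the other two: lift it off first without dragging those two along. Leave the little jar and the orange finger guard where they stand.

Things in the scene. Friction and masses are not known exactly. Their poses are not given: they have to be found in the camera images.
- bar_red: compound bar, 26 mm wide (own x) x 70 long (own y) x 22 high, half dark red, half in off-white paper; 90 g; origin: centre of its underside. Lies on top, bridging the green and the white bar (underside at z = 0.025, top at 0.047), with its long axis square to theirs; its middle hangs over the gap between them.
- bar_green: compound bar, 26 mm wide (own x) x 59 long (own y) x 22 high, half green, half in off-white paper; 90 g; origin: centre of its underside. One of the two lower bars, on a 3 mm cork mat (underside z = 0.003), lying about parallel, 60 mm apart centre to centre, 33 mm free between them, so grip it across its width with the fingers opened only partly (45 mm).
- bar_white: compound bar, 26 mm wide (own x) x 50 long (own y) x 22 high, off-white all over; 90 g; origin: centre of its underside. One of the two lower bars, on a 3 mm cork mat (underside z = 0.003), lying about parallel, 60 mm apart centre to centre, 33 mm free between them, so grip it across its width with the fingers opened only partly (45 mm).
- tin: round flat white screw-lid tin with a blue round label on top, 64 mm across x 24 mm high; grip the lid, the upper half, which is 64 mm across (the lid is fast); 80 g; origin at the centre of its underside, own z up; stands on the counter
- tray_red: shallow grey oblong tray with a red floor, fixed to the counter; 56 mm (own x) x 100 mm (own y) outside, 50 x 94 mm inside, rim 8 mm high, inner floor 4 mm above its underside; origin at the centre of its underside on the counter (z = 0). Long side along own y. Fingertips kept 10 mm or more above its underside clear the rim.
- tray_green: shallow grey oblong tray with a green floor, fixed to the counter; 56 mm (own x) x 100 mm (own y) outside, 50 x 94 mm inside, rim 8 mm high, inner floor 4 mm above its underside; origin at the centre of its underside on the counter (z = 0). Long side along own y. Fingertips kept 10 mm or more above its underside clear the rim.
- tray_white: shallow grey oblong tray with a white floor, fixed to the counter; 56 mm (own x) x 100 mm (own y) outside, 50 x 94 mm inside, rim 8 mm high, inner floor 4 mm above its underside; origin at the centre of its underside on the counter (z = 0). Long side along own y. Fingertips kept 10 mm or more above its underside clear the rim.
- dish_blue: shallow round grey dish with a blue floor, fixed to the counter; 92 mm across outside, 86 mm inside, rim 8 mm high, inner floor 4 mm above its underside; origin at the centre of its underside on the counter (z = 0)
- jar: bystander: small clear jar with a white lid, 41 mm across x 49 mm high, loose; origin at the centre of its underside
- finger_guard: bystander: orange rubber finger guard standing on its rim, 26 mm across x 50 mm high, loose and light; origin at the centre of its underside. It and the jar stand near the middle of the counter, the trays, dish and tin round about; no other loose thing is in reach.
Things that resemble listed ones, but are neither listed nor needed, are in the scene too. Leave any yellow look-alike of the bar_red alone.

How it is judged:
By the outcome, as a careful person would: the job done as asked, in the order asked, and still so for the second after the job is handed in, with the robot touching nothing.
It also fails if it takes over 104 s, if anything falls off the work surface, if the arm or the gripper's body presses on something with over 40 N, if the wrist force passes 120 N, or if a joint passes its speed limit or range.

## Working session

There is one attempt and no reset: what is moved stays moved. The work goes in short steps, Python scripts to look and compute and a shell command to move; the robot and the scene stay as the last step left them, time stands still between calls to the robot, and variables do not carry over. Pictures are saved under pics/ and viewed, at most 14 in all, crops included, and the job is handed in when it is done.

```bash
mkdir -p pics
cat > h.py <<'E'
import numpy as np, cv2
from workcell import status, optics, ctrl
from scipy.spatial.transform import Rotation as R
def cam(n):
    return optics.get_image(n)
def ray(im,u,v):
    r=R.from_rotvec(im["rvec"]).as_matrix(); t=np.array(im["tvec"]).ravel()
    K=np.array([[im["fx"],0,im["cx"]],[0,im["fy"],im["cy"]],[0,0,1.]])
    p=cv2.undistortPoints(np.array([[[u,v]]],float),K,np.array([im["k1"],0,0,0,0.]))[0,0]
    # exact model: drawn=(1+k1 r^2)*ideal
    return -r.T@t, r.T@np.array([p[0],p[1],1.])
def onz(im,u,v,z):
    o,d=ray(im,u,v); return o+d*(z-o[2])/d[2]
def proj(im,P):
    K=np.array([[im["fx"],0,im["cx"]],[0,im["fy"],im["cy"]],[0,0,1.]])
    return cv2.projectPoints(np.array(P,float).reshape(-1,1,3),np.array(im["rvec"],float),np.array(im["tvec"],float),K,np.array([im["k1"],0,0,0,0.]))[0][:,0]
E
python3 - <<'E'
from h import *
for n in("top","scene"):
    im=cam(n); np.save(n+"0.npy",im,allow_pickle=True)
    cv2.imwrite(f"pics/{n}0.png",cv2.resize(im["frame"][:,:,::-1],(800,600),interpolation=cv2.INTER_CUBIC))
    o,d=ray(im,256,192); print(n,o,d,im["fx"],im["k1"])
s=status.get_obs();print(s["ee_pos"],s["orientation"],R.from_rotvec(s["orientation"]).as_matrix().round(3),s["width"],s["t"],ctrl.tcp_to_tips)
E
```

```text
top [ 248.1752854   -13.96815281 1122.6752935 ] [ 0.19080442 -0.00776911 -0.98188237] 410.4381015047782 -0.07800276029336732
scene [1022.68627577  908.81821343  774.31558506] [-0.45306928 -0.69997687 -0.55251977] 491.78814081755553 0.06568683832230332
[230.91631403 580.30628797 241.01377261] [-5.91346644e-01 -3.08516351e+00  1.93518899e-03] [[-0.929  0.37  -0.   ]
 [ 0.37   0.929 -0.001]
 [ 0.    -0.001 -1.   ]] 87.62646097877743 0.1 19.0
```

View pics/top0.png

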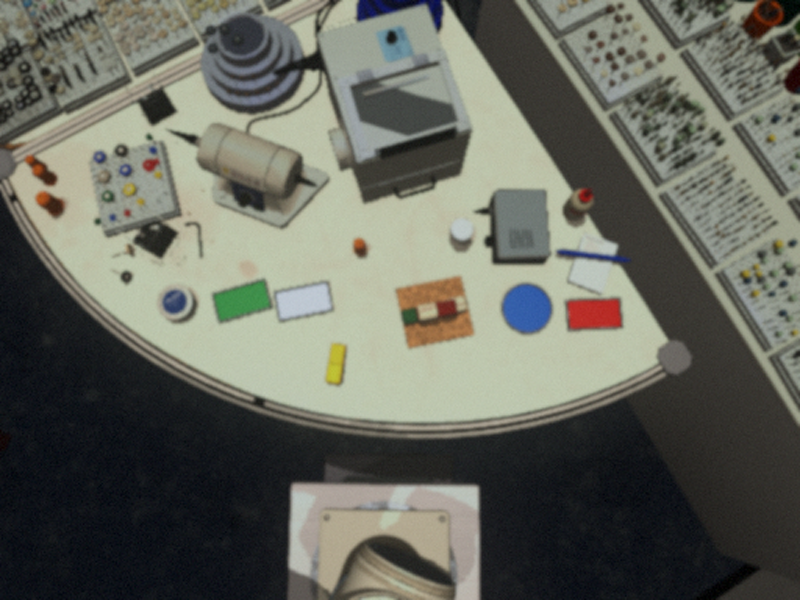

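View pics/scene0.png

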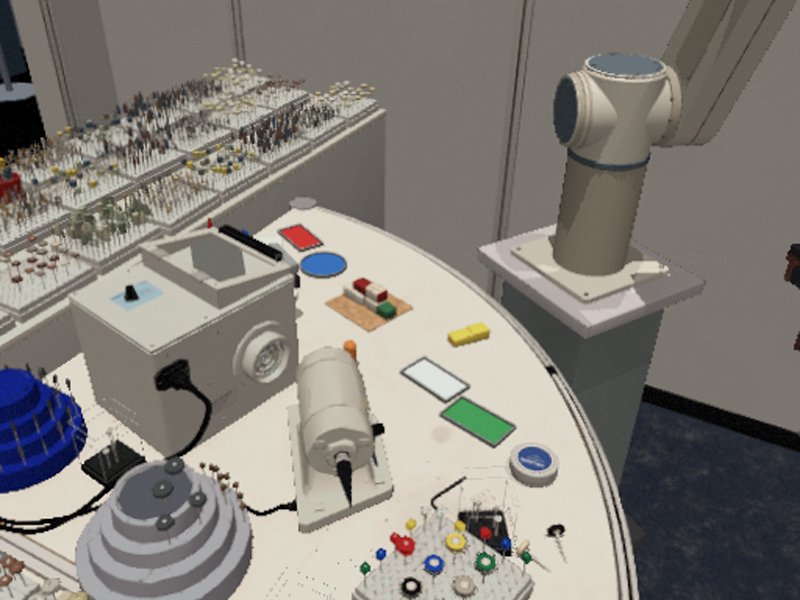

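Top view (800 px scale): stack on the cork mat at (435,312), trays green (242,301), white (304,301) and red (594,314), dish (527,308), tin (177,302), jar (461,231), finger guard (360,246), yellow look-alike (336,363).
Candidates for the red bar are the stack's top piece (440,310), the yellow bar (336,363), which I reject, and the red tray floor (594,314), which is flat. For white there is the bar end at (460,305) and the white tray floor (304,301). For the tin there is the tin (177,302) and the jar lid (461,231). I choose the stack and the tin, and check with a close crop.

Run:
```python
from h import *
t=np.load("top0.npy",allow_pickle=True).item(); s=np.load("scene0.npy",allow_pickle=True).item()
a=cv2.resize(t["frame"][172:226,248:308,::-1],(400,360),interpolation=cv2.INTER_CUBIC)
b=cv2.resize(s["frame"][170:216,202:268,::-1],(400,360),interpolation=cv2.INTER_CUBIC)
cv2.imwrite("pics/crop.png",np.hstack([a,b]))
k=.64
f=t["frame"]; hsv=cv2.cvtColor(f,cv2.COLOR_RGB2HSV)
def blob(im,m,near,z,name):
    m=m.astype(np.uint8); n,l,st,c=cv2.connectedComponentsWithStats(m)
    ok=[i for i in range(1,n) if st[i,4]>20]
    i=min(ok,key=lambda i:np.hypot(*(c[i]-near)))
    cs,_=cv2.findContours((l==i).astype(np.uint8),0,cv2.CHAIN_APPROX_NONE)
    P=np.array([onz(im,*p[0],z)[:2] for p in cs[0]],np.float32)
    r=cv2.minAreaRect(P); bx=cv2.boxPoints(r)
    e=[bx[1]-bx[0],bx[2]-bx[1]]; L=max(e,key=np.linalg.norm)
    C=onz(im,*c[i],z)
    print(name,c[i].round(1),st[i,4],"cent",C[:2].round(1),"rect",np.round(r[0],1),np.round(r[1],1),"long ang deg",round(np.degrees(np.arctan2(L[1],L[0]))%180,1))
H,S,V=[hsv[...,i].astype(int) for i in range(3)]
red=((H<8)|(H>172))&(S>150)&(V>120)
gr=(H>50)&(H<75)&(S>120); bl=(H>100)&(H<125)&(S>120)
wh=(S<40)&(V>0)&(H>100)
blob(t,red,np.array([594,314])*k,4,"tray_red")
blob(t,gr,np.array([242,301])*k,4,"tray_green")
blob(t,bl,np.array([527,308])*k,4,"dish")
blob(t,bl|((H>100)&(S>70)&(H<130)),np.array([177,302])*k,24,"tinlabel")
print(f[193,194],hsv[193,194],f[210,150],hsv[210,150],f[193,100])
# around the white tray
print(S[193,170:220],H[193,170:220])
blob(t,(H<25)&(H>5)&(S>95),np.array([435,312])*k,3,"mat")
```

```text
tray_red [380.  200.4] 543 cent [ 445.6 -367.9] rect [ 445.5 -368. ] [47.9 90.6] long ang deg 90.6
tray_green [154.3 191.9] 481 cent [462.5 261.2] rect [462.7 261.2] [43.9 87.9] long ang deg 107.0
dish [336.9 196.9] 681 cent [ 454.4 -247.5] rect [ 454.3 -246.8] [79.  81.4] long ang deg 90.6
tinlabel [111.3 193.2] 133 cent [453.6 375.7] rect [455.5 375.5] [36.5 37. ] long ang deg 90.8
[190 199 209] [106  23 209] [188 199 173] [ 43  33 199] [180 181 159]
[131 118  73  35  35  29  23  13  22  25  26  23  27  26  23  26  24  24
  24  20  23  24  22  23  23  26  26  25  23  23  23  24  24  24  22  23
  22  25  24  25  24  12  15  31  36  36  30  33  33  33] [ 64  63  57  41  30  35  43  98 104 107 104 107 106 107 106 106 104 107
 107 105 104 104 105 106 106 103 106 104 106 106 104 104 107 107 105 107
 107 104 105 105 105  94  40  36  36  37  35  35  35  36]
mat [278.  199.5] 1214 cent [445.2 -84. ] rect [446.5 -83.4] [106.9 116.5] long ang deg 102.6
```

View pics/crop.png

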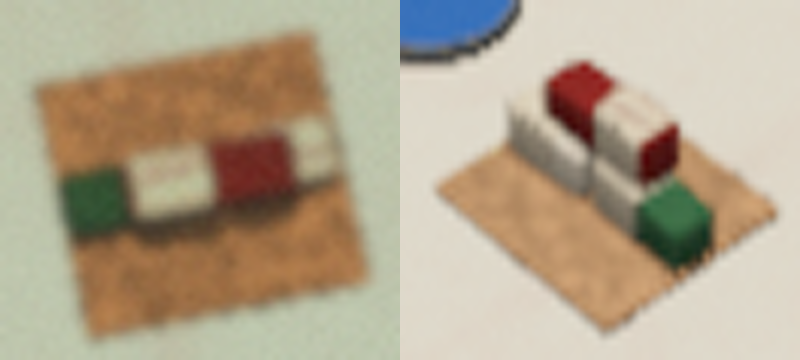

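The crop shows the three bars in one line. Green is at the left (crop 62–130), the red bar (paper half then dark red half) is on top at 130–290 with its middle near (213,178), and white is at the right (to 340). The lower bars lie end to end under the red one, not square to it, so I'll go by the images.

```bash
cat >> h.py <<'E'
def masks(f):
    hsv=cv2.cvtColor(f,cv2.COLOR_RGB2HSV); return [hsv[...,i].astype(int) for i in range(3)]
def comp(m,near,mina=6):
    n,l,st,c=cv2.connectedComponentsWithStats(m.astype(np.uint8))
    i=min([i for i in range(1,n) if st[i,4]>=mina],key=lambda i:np.hypot(*(c[i]-near)))
    return l==i,c[i],st[i,4]
def rect(im,mm,z):
    cs,_=cv2.findContours(mm.astype(np.uint8),0,cv2.CHAIN_APPROX_NONE)
    P=np.array([onz(im,*p[0],z)[:2] for p in cs[0]],np.float32)
    r=cv2.minAreaRect(P); bx=cv2.boxPoints(r); e=[bx[1]-bx[0],bx[2]-bx[1]]; L=max(e,key=np.linalg.norm)
    return np.round(r[0],1),np.round(sorted(r[1]),1),round(np.degrees(np.arctan2(L[1],L[0]))%180,1)
def tri(a,pa,b,pb):
    o1,d1=ray(a,*pa);o2,d2=ray(b,*pb)
    k=np.linalg.lstsq(np.c_[d1,-d2],o2-o1,rcond=None)[0]
    p,q=o1+k[0]*d1,o2+k[1]*d2
    return (p+q)/2,np.linalg.norm(p-q)
E
python3 - <<'E'
from h import *
t=np.load("top0.npy",allow_pickle=True).item(); s=np.load("scene0.npy",allow_pickle=True).item()
H,S,V=masks(t["frame"]); 
m,c,a=comp((H>95)&(H<125)&(S<50)&(S>8)&(V>150),(194,193)); print("tray_white",c,a,onz(t,*c,4)[:2],rect(t,m,4))
# bars inside mat
reg=np.zeros(H.shape,bool); reg[188:212,255:302]=1
cork=(H<22)&(H>5)&(S>100)
dark=((H<8)|(H>170))&(S>120)&(V<160)
m,c,a=comp(dark&reg,(285,197)); print("darkred top",c,a,onz(t,*c,47)[:2],rect(t,m,47))
g=(H>40)&(H<85)&(S>80)&reg
m2,c2,a2=comp(g,(262,202)); print("green top",c2,a2,onz(t,*c2,25)[:2],rect(t,m2,25))
for y in range(190,210): print(y,''.join('R' if dark[y,x] else 'G' if g[y,x] else 'c' if cork[y,x] else '.' for x in range(252,306)))
# eyeballed corners in crop -> triangulated
T=lambda x,y:(247.5+(x+.5)*.15,171.5+(y+.5)*.15); Sc=lambda x,y:(201.5+(x+.5)*66/400,169.5+(y+.5)*46/360)
for n,p,q in [("red/paper seam far side (robot-away)",(208,140),(595,105)),("red far-end robot-side corner",(290,187),(583,62)),("white end far corner",(325,120),(510,100)),("mat bl",(93,338),(772,212)),("mat tl",(40,90),(605,332)),("mat tr",(312,33),(438,190))]:
    print(n,*tri(t,T(*p),s,Sc(*q)))
# expected silhouettes
E
```

```text
tray_white [193.94645941 192.22797927] 579 [462.87210195 149.77088074] (array([462.9, 150.1]), array([49.8, 92.8]), np.float32(102.7))
darkred top [285.40425532 197.05319149] 94 [ 444.40442318 -100.9060512 ] (array([ 444.5, -100.9]), array([24. , 28.6]), np.float32(98.9))
green top [261.88333333 201.88333333] 60 [434.38236416 -38.85868351] (array([434. , -38.9]), array([20.5, 21.3]), np.float32(14.9))
190 ...cccccccccccccccccccccccccccccccccccc...............
191 ...cccccccccccccccccccccccccccccccccc.................
192 ...cccccccccccccccccccccccccccccccccccc...............
193 ...cccccccccccccccccccccccccccRcRRRRRRR...............
194 ....cccccccccccccccc.......cRRRRRRRRRRRc..............
195 ....cccccccccccc...........cRRRRRRRRRRRc..............
196 ....ccccccccccc............cRRRRRRRRRRRc..............
197 .....cccccc.................RRRRRRRRRRRc..............
198 .....c....GGG...............cRRRRRRRRRRR......c.......
199 ......GGGGGGGG..............cRRRRRRRRRRRc....ccc......
200 ......GGGGGGGG..............cRRRRRRRRRRRcccccccc......
201 ......GGGGGGGG..............cRRRRRRRcRcccc
[... 250 characters left out ...]
06 ........G.G...cccc...cccccccccccccccccccccccccccc.....
207 ..........cccccccccccccccccccccccccccccccccccccccc....
208 .......ccccccccccccccccccccccccccccccccccccccccccc....
209 .......ccccccccccccccccccccccccccccccccccccccccccc....
red/paper seam far side (robot-away) [384.89946943 -18.41985629  89.60766846] 174.3352743092938
red far-end robot-side corner [367.80594074 -49.97123278  85.09326849] 174.30293783562763
white end far corner [395.77799815 -65.24560724  71.8049519 ] 174.85803301054924
mat bl [316.59225361  25.10567341  42.53834683] 173.451263204739
mat tl [416.80035015  43.22166785  41.1746285 ] 167.10463172342682
mat tr [434.77227907 -63.16357129  49.52381828] 175.21825724419907
```

Run:
```python
from h import *
t=np.load("top0.npy",allow_pickle=True).item(); s=np.load("scene0.npy",allow_pickle=True).item()
for im in(t,s): print({k:v for k,v in im.items() if k!="frame"})
P=[[445,-368,4],[462,261,4],[454,-247,4],[463,150,4],[455,375,24],[445,-84,3],[0,0,0]]
print((proj(s,P)/.64).round(), (proj(t,P)/.64).round())
for u,v in [(300,237),(478,421),(323,265),(435,379),(534,458)]: print(onz(s,u*.64,v*.64,4).round())
```

```text
{'fx': 410.4381015047782, 'fy': 410.4381015047782, 'cx': 249.2154889693389, 'cy': 185.05410505465676, 'k1': -0.07800276029336732, 'rvec': array([ 2.12083213, -2.09499828,  0.21259443]), 'tvec': array([  -9.97609104,  475.27656588, 1046.99501419])}
{'fx': 491.78814081755553, 'fy': 491.78814081755553, 'cx': 244.85124556286468, 'cy': 191.06740693077694, 'k1': 0.06568683832230332, 'rvec': array([ 0.67280808,  2.46678158, -1.32136696]), 'tvec': array([ 401.52480913,  -69.16709222, 1518.35309792])}
[[300. 237.]
 [477. 421.]
 [324. 265.]
 [434. 379.]
 [534. 458.]
 [370. 304.]
 [587. 263.]] [[594. 313.]
 [241. 300.]
 [526. 308.]
 [303. 300.]
 [174. 301.]
 [434. 312.]
 [383. 576.]]
[ 446. -369.    4.]
[462. 262.   4.]
[ 456. -246.    4.]
[462. 151.   4.]
[440. 361.   4.]
```

The calibration agrees across the two views to 1–2 mm. The triangulation error was mine: I left out the 400 px offset of the right-hand crop.

Run:
```python
from h import *
t=np.load("top0.npy",allow_pickle=True).item(); s=np.load("scene0.npy",allow_pickle=True).item()
T=lambda x,y:(247.5+(x+.5)*.15,171.5+(y+.5)*.15); Sc=lambda x,y:(201.5+(x-400+.5)*66/400,169.5+(y+.5)*46/360)
for n,p,q in [("seam far",(210,143),(595,103)),("white end far corner",(325,120),(510,100)),("mat bl",(93,338),(772,212)),("mat br",(368,283),(605,332)),("mat tl",(40,90),(605,332)),("green end, top far",(62,176),(713,212)),("red end far -y",(283,133),(548,78))]:
    print(n,*tri(t,T(*p),s,Sc(*q)))
c=np.array([444,-84.]);L=np.array([-.2,.98]);L/=np.linalg.norm(L);W=np.array([L[1],-L[0]])
# bars end points by line
H,S,V=masks(t["frame"])
print("green end mid z25",onz(t,*T(64,205),25)[:2],"white end mid",onz(t,*T(338,152),25)[:2])
print("red paper end mid",onz(t,*T(131,183),47)[:2],"seam",onz(t,*T(213,177),47)[:2],"end",onz(t,*T(292,165),47)[:2])
for n,q in [("s seam mid top",(625,125)),("nope",(595,103))]: print(n,onz(s,*Sc(*q),47)[:2])
H,S,V=masks(s["frame"]); d=((H<8)|(H>170))&(S>120)
```

```text
seam far [454.7811943  -83.75503818  46.27920293] 1.1920282132706606
white end far corner [ 470.4184145  -133.26679794   24.68673797] 2.090465481891641
mat bl [383.03882565 -39.81034591   1.06783388] 3.260865651861759
mat br [ 414.53340484 -160.66760888 -113.50120061] 18.394674895806325
mat tl [ 4.86642996e+02 -1.63975959e+01  2.20252231e-01] 1.7264297238830753
green end, top far [437.84796307 -20.72511855  32.82560052] 14.27321017530749
red end far -y [ 461.0540942  -114.15948699   41.73610085] 1.1460063708199157
green end mid z25 [433.02023562 -26.11001106] white end mid [ 456.22028205 -137.78015519]
red paper end mid [438.52101733 -52.51444708] seam [441.32784622 -85.23865666] end [ 446.555922   -116.83336874]
s seam mid top [450.34339453 -63.17223815]
nope [454.96380553 -82.2678173 ]
```

```bash
cat >> h.py <<'E'
def go(x,y,z,yaw):
    s=status.get_obs(); Rm=R.from_rotvec(s["orientation"]); a=np.radians(yaw)
    ty=np.array([np.cos(a),np.sin(a),0]); tz=np.array([0,0,-1.]); G=R.from_matrix(np.c_[np.cross(ty,tz),ty,tz])
    print("t",round(s["t"],1),"at",s["ee_pos"].round(1) if hasattr(s["ee_pos"],'round') else s["ee_pos"],"w",round(s["width"],1),"grip",round(s["grasp_force"],1))
    print("shift",(Rm.inv().apply(np.array([x,y,z])-s["ee_pos"])).round(1),"turn",(Rm.inv()*G).as_rotvec().round(4))
E
python3 -c "
from h import *
go(444,-85,120,11.7)"
```

```text
t 0.1 at [230.9 580.3 241. ] w 87.6 grip 0.0
shift [-444.  -539.2  121.7] turn [-1.200e-03  6.000e-04  9.878e-01]
```

```bash
python3 -m inch '[[[-444,-539,120,-0.001,0,0.988,52],[-444,-539,120,-0.001,0,0.988,52],[-444,-539,120,-0.001,0,0.988,52],[-444,-539,120,-0.001,0,0.988,52],[-444,-539,120,-0.001,0,0.988,52],[-444,-539,120,-0.001,0,0.988,52],[-444,-539,120,-0.001,0,0.988,52],[-444,-539,120,-0.001,0,0.988,52],[-444,-539,120,-0.001,0,0.988,52],[-444,-539,120,-0.001,0,0.988,52],[-444,-539,120,-0.001,0,0.988,52],[-444,-539,120,-0.001,0,0.988,52],[-444,-539,120,-0.001,0,0.988,52],[-444,-539,120,-0.001,0,0.988,52],[-444,-539,120,-0.001,0,0.988,52],[-444,-539,120,-0.001,0,0.988,52],[-444,-539,120,-0.001,0,0.988,52],[-444,-539,120,-0.001,0,0.988,52],[-444,-539,120,-0.001,0,0.988,52],[-444,-539,120,-0.001,0,0.988,52]]]'; python3 -c "
from h import *
go(444,-85,48,11.7)"
```

```text
t: 2.1
ee_pos: [444.3, -83.3, 121.9]
orientation: [1.981, 2.438, 0.002]
ft_force: [0.0, 0.0, -1.0]
width: 45.6
grasp_force: 0.0
t 2.1 at [444.3 -83.3 121.9] w 45.6 grip 0.0
shift [-1.6 -0.7 73.9] turn [ 0.0011 -0.0003  0.0016]
```

```bash
python3 -m inch '[[[-1.5,-0.7,40,0,0,0,52],[-1.5,-0.7,60,0,0,0,52],[-1.5,-0.7,74,0,0,0,52],[-1.5,-0.7,74,0,0,0,52],[-1.5,-0.7,74,0,0,0,52],[-1.5,-0.7,74,0,0,0,52]]]'
python3 - <<'E'
from h import *
for n in("scene","top"):
    im=cam(n); np.save(n+"1.npy",im,allow_pickle=True)
s=np.load("scene1.npy",allow_pickle=True).item();t=np.load("top1.npy",allow_pickle=True).item()
b=cv2.resize(s["frame"][150:220,195:275,::-1],(480,420),interpolation=cv2.INTER_CUBIC)
cv2.imwrite("pics/g1.png",b)
go(444,-85,48,11.7)
E
```

```text
t: 2.7
ee_pos: [444.6, -85.8, 48.5]
orientation: [1.982, 2.435, 0.002]
ft_force: [0.3, -0.3, -0.3]
width: 45.5
grasp_force: 0.0
t 2.8 at [444.6 -85.9  48.5] w 45.6 grip 0.0
shift [ 1.  -0.4  0.5] turn [ 0.0024  0.0003 -0.    ]
```

View pics/g1.png

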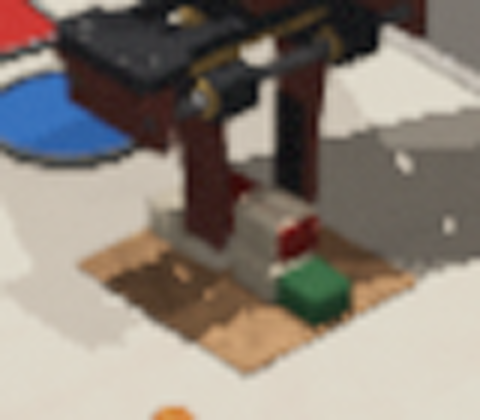

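The fingers straddle the red bar (about (245,215)), with the tips above the lower bars. I'll close and lift.

```bash
python3 -m inch '[[[0,0,0,0,0,0,0],[0,0,0,0,0,0,0],[0,0,0,0,0,0,0],[0,0,0,0,0,0,0],[0,0,0,0,0,0,0],[0,0,0,0,0,0,0],[0,0,-5,0,0,0,0],[0,0,-15,0,0,0,0],[0,0,-40,0,0,0,0],[0,0,-70,0,0,0,0],[0,0,-100,0,0,0,0],[0,0,-100,0,0,0,0]]]'
python3 - <<'E'
from h import *
go(445.5,-368,100,0)
E
```

```text
t: 4.0
ee_pos: [446.0, -86.4, 151.3]
orientation: [1.98, 2.431, 0.006]
ft_force: [-0.4, 0.6, -0.8]
width: 25.6
grasp_force: 30.0
t 4.0 at [446.  -86.4 151.3] w 25.6 grip 30.0
shift [-275.6  -57.9   51.5] turn [0.0072 0.0016 0.204 ]
```

```bash
python3 -m inch '[[[-276,-58,0,0.004,0,0.195,0],[-276,-58,0,0.004,0,0.195,0],[-276,-58,0,0.004,0,0.195,0],[-276,-58,0,0.004,0,0.195,0],[-276,-58,0,0.004,0,0.195,0],[-276,-58,0,0.004,0,0.195,0],[-276,-58,40,0.004,0,0.195,0],[-276,-58,40,0.004,0,0.195,0],[-276,-58,40,0.004,0,0.195,0],[-276,-58,70,0.004,0,0.195,0],[-276,-58,70,0.004,0,0.195,0],[-276,-58,70,0.004,0,0.195,0],[-276,-58,70,0.004,0,0.195,0]]]'
python3 - <<'E'
from h import *
for n in("scene","top"):
    im=cam(n); np.save(n+"2.npy",im,allow_pickle=True)
s=np.load("scene2.npy",allow_pickle=True).item();t=np.load("top2.npy",allow_pickle=True).item()
b=cv2.resize(s["frame"][110:180,150:230,::-1],(400,350),interpolation=cv2.INTER_CUBIC)
a=cv2.resize(t["frame"][172:226,248:308,::-1],(390,350),interpolation=cv2.INTER_CUBIC)
cv2.imwrite("pics/g2.png",np.hstack([a,b]))
go(445.5,-368,32,0.6)
H,S,V=masks(t["frame"]); reg=np.zeros(H.shape,bool); reg[185:215,255:302]=1
g=(H>40)&(H<85)&(S>80)&reg; m2,c2,a2=comp(g,(262,202)); print("green",c2,a2,onz(t,*c2,25)[:2])
cork=(H<22)&(H>5)&(S>85)&(V>60)
for y in range(188,214): print(y,''.join('G' if g[y,x] else 'c' if cork[y,x] else '.' for x in range(252,306)))
E
```

```text
t: 5.3
ee_pos: [443.9, -368.0, 79.1]
orientation: [-2.21, -2.232, 0.003]
ft_force: [0.0, -1.4, -0.5]
width: 25.5
grasp_force: 30.0
t 5.4 at [ 443.8 -368.2   79. ] w 25.8 grip 30.0
shift [ 0.2  1.8 47. ] turn [-0.0017  0.0011 -0.001 ]
green [261.62711864 201.84745763] 59 [434.4728409  -38.16366564]
188 ..ccccccccccccccccccccccccccccccccccccccccccc.........
189 ..cccccccccccccccccccccccccccccccccccccccccccc........
190 ..cccccccccccccccccccccccccccccccccccccc..............
191 ...ccccccccccccccccccccccccccccccccc..................
192 ...ccccccccccccccccccccccccccccc......................
193 ...cccccccccccccccccccccccccc.........................
194 ...ccccccccccccccccccccccccc..........................
195 ....ccccccccccccccccc....ccc..........................
196 ....cccccccccccc..........cc..........................
197 ....ccccccc...............cc..........................
198 .....c....GGG.............cc.................ccc......
199 ......GGGGGGGG.............cc..............ccccc......
200 ......GGGGGGGG.............cc...........cccccccc......
201 ......GGGGGGGG.............cc......cccccccccccccc.....
202 ......GGGGGGGG.............cccc..cccccccccccccccc.....
203 ......GGGGGGGG............cccccccccccccccccccccc......
204 .......GGGGGGG..........cccccccccccccccccccccccc......
205 .......GGGGGGG......ccccccccccccccccccccccccccc.......
206 .......GG.....cccccccccccccccccccccccccccccccc........
207 .......c.ccccccccccccccccccccccccccccccccccccc........
208 .......cccccccccccccccccccccccccccccccccccccc.........
209 .......ccccccccccccccccccccccccccccccccccccc..........
210 .......ccccccccccccccccccccccccccccccccccccc..........
211 .......ccccccccccccccccccccccccccccccccccccc..........
212 .......cccccccccccccccccccccccccccccccccccc...........
213 ........ccccccccccccccccccccccccccccccccccc...........
```

View pics/g2.png

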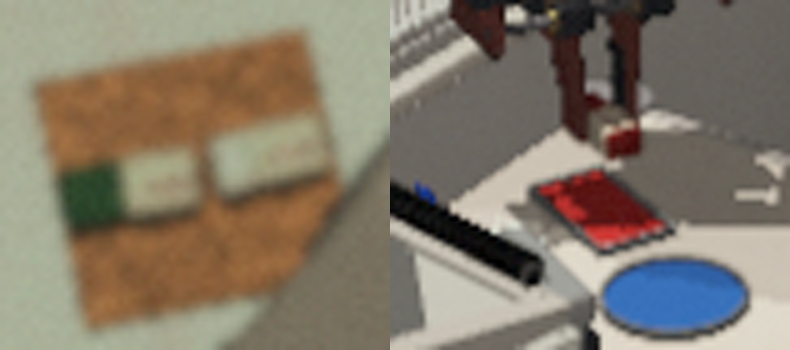

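The lower bars were not moved (green at left, white at right, 5 mm gap). The red bar hangs level in the gripper above the red tray, with its +y end face at right-crop (624,138).

Run:
```python
from h import *
s=np.load("scene2.npy",allow_pickle=True).item();t=np.load("top2.npy",allow_pickle=True).item()
H,S,V=masks(s["frame"]); reg=np.zeros(H.shape,bool); reg[128:145,188:206]=1
m,c,a=comp(((H<8)|(H>170))&(S>110)&reg,(197,138)); print(c,a,onz(s,*c,66.5))
T=lambda x,y:(247.5+x*60/390,171.5+y*54/350)
Z=25
p=[onz(t,*T(*q),Z)[:2].round(1) for q in [(62,176),(116,160),(200,150),(204,197),(210,141),(320,114),(332,160),(218,192)]]
print(p)
```

```text
[196.36363636 138.09090909] 33 [ 442.64948277 -337.25029484   66.5       ]
[array([443.1, -25.6]), array([450.2, -48.2]), array([454.9, -83.3]), array([434.9, -84.9]), array([458.8, -87.5]), array([ 470.9, -133.7]), array([ 451.2, -138.5]), array([437.1, -90.8])]
```

```bash
python3 -m inch '[[[1.5,1.8,20,-0.001,0,0,0],[1.5,1.8,38,-0.001,0,0,0],[1.5,1.8,47,-0.001,0,0,0],[1.5,1.8,49.5,-0.001,0,0,0],[1.5,1.8,49.5,-0.001,0,0,0],[1.5,1.8,49.5,-0.001,0,0,0]]]'; python3 -c "
from h import *
go(445.5,-366,29,0.6)"
```

```text
t: 6.0
ee_pos: [445.1, -366.8, 28.7]
orientation: [-2.211, -2.231, 0.002]
ft_force: [0.2, -0.1, -1.7]
width: 25.7
grasp_force: 30.0
t 6.0 at [ 445.1 -366.8   28.7] w 25.7 grip 30.0
shift [ 0.8  0.4 -0.3] turn [-0.0013  0.0006 -0.0015]
```

```bash
python3 -m inch '[[[0,0,-0.5,0,0,0,52],[0,0,-0.5,0,0,0,52],[0,0,-0.5,0,0,0,52],[0,0,-0.5,0,0,0,52],[0,0,-0.5,0,0,0,52],[0,0,-30,0,0,0,52],[0,0,-60,0,0,0,52],[0,0,-90,0,0,0,52],[0,0,-90,0,0,0,52]]]'; python3 -c "
from h import *
go(440,-55.5,100,12)"
```

```text
t: 6.9
ee_pos: [446.9, -368.0, 121.8]
orientation: [2.208, 2.228, -0.001]
ft_force: [0.3, 0.3, -0.7]
width: 45.7
grasp_force: 0.0
t 6.9 at [ 446.9 -368.   121.8] w 45.7 grip 0.0
shift [312.7  -4.1  20.4] turn [ 0.0024  0.0045 -0.2003]
```

```bash
python3 -m inch '[[[312,-6,20,0.002,0.004,-0.2,52],[312,-6,20,0.002,0.004,-0.2,52],[312,-6,20,0.002,0.004,-0.2,52],[312,-6,20,0.002,0.004,-0.2,52],[312,-6,20,0.002,0.004,-0.2,52],[312,-6,20,0.002,0.004,-0.2,52],[312,-6,20,0.002,0.004,-0.2,52],[312,-6,20,0.002,0.004,-0.2,52],[312,-6,20,0.002,0.004,-0.2,52],[312,-6,20,0.002,0.004,-0.2,52],[312,-6,20,0.002,0.004,-0.2,52],[312,-6,20,0.002,0.004,-0.2,52]]]'
python3 - <<'E'
from h import *
go(438,-56,28,11.7)
t=cam("top"); s=cam("scene"); np.save("top3.npy",t,allow_pickle=True)
a=cv2.resize(t["frame"][172:226,350:410,::-1],(390,350),interpolation=cv2.INTER_CUBIC)
b=cv2.resize(s["frame"][130:170,170:215,::-1],(394,350),interpolation=cv2.INTER_CUBIC)
cv2.imwrite("pics/g3.png",np.hstack([a,b]))
E
```

```text
t: 8.1
ee_pos: [436.2, -55.5, 98.1]
orientation: [-1.976, -2.435, -0.0]
ft_force: [-0.4, -0.2, 0.4]
width: 45.6
grasp_force: 0.0
t 8.1 at [436.2 -55.5  98.1] w 45.6 grip 0.0
shift [-1.2  1.9 70.1] turn [-0.0036 -0.0047  0.0029]
```

View pics/g3.png

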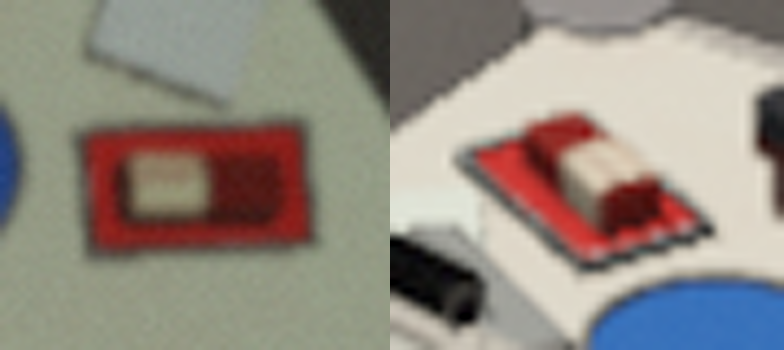

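Run:
```python
from h import *
t=np.load("top3.npy",allow_pickle=True).item()
T=lambda x,y:(349.5+x*60/390,171.5+y*54/350)
for q in [(209,185),(280,185),(127,185),(209,155),(209,222)]: print(q,onz(t,*T(*q),26)[:2].round(1))
```

```text
(209, 185) [ 442.8 -365.7]
(280, 185) [ 443.1 -395.9]
(127, 185) [ 442.4 -330.8]
(209, 155) [ 455.6 -366.3]
(209, 222) [ 427.  -364.8]
```

```bash
python3 -m inch '[[[-1,2,30,-0.004,-0.004,0.003,52],[-1,2,55,-0.004,-0.004,0.003,52],[-1,2,70,-0.004,-0.004,0.003,52],[-1,2,70,-0.004,-0.004,0.003,52],[-1,2,70,-0.004,-0.004,0.003,52],[-1,2,70,-0.004,-0.004,0.003,0],[-1,2,70,-0.004,-0.004,0.003,0],[-1,2,70,-0.004,-0.004,0.003,0],[-1,2,70,-0.004,-0.004,0.003,0],[-1,2,70,-0.004,-0.004,0.003,0],[-1,2,70,-0.004,-0.004,0.003,0]]]'; python3 -c "
from h import *
go(463,261.2,85,16.5)"
```

```text
t: 9.3
ee_pos: [438.6, -54.8, 28.8]
orientation: [1.981, 2.437, 0.002]
ft_force: [-0.5, -0.2, 7.4]
width: 25.2
grasp_force: 30.0
t 9.3 at [438.6 -54.8  28.8] w 25.2 grip 30.0
shift [304.4  88.7 -56. ] turn [ 0.0018 -0.0002 -0.0819]
```

```bash
python3 -m inch '[[[0,0,-5,0,0,0,0],[0,0,-30,0,0,0,0],[0,0,-70,0,0,0,0],[304,89,-70,0.002,0,-0.082,0],[304,89,-70,0.002,0,-0.082,0],[304,89,-70,0.002,0,-0.082,0],[304,89,-70,0.002,0,-0.082,0],[304,89,-70,0.002,0,-0.082,0],[304,89,-70,0.002,0,-0.082,0],[304,89,-70,0.002,0,-0.082,0],[304,89,-56,0.002,0,-0.082,0],[304,89,-56,0.002,0,-0.082,0],[304,89,-56,0.002,0,-0.082,0],[304,89,-56,0.002,0,-0.082,0]]]'
python3 - <<'E'
from h import *
t=np.load("top3.npy",allow_pickle=True).item()
H,S,V=masks(t["frame"])
def ang(m,z):
    ys,xs=np.nonzero(m); P=np.array([onz(t,x,y,z)[:2] for x,y in zip(xs,ys)]); c=P.mean(0); w,v=np.linalg.eigh(np.cov((P-c).T)); L=v[:,1]; return c.round(1),np.degrees(np.arctan2(L[1],L[0]))%180,np.sqrt(w*12)
m,_,_=comp((H>50)&(H<75)&(S>100),(155,192)); print(ang(m,4))
m,_,_=comp((H>95)&(H<125)&(S<50)&(S>8)&(V>150),(194,193)); print(ang(m,4))
t0=np.load("top0.npy",allow_pickle=True).item();H,S,V=masks(t0["frame"])
m,_,_=comp(((H<8)|(H>172))&(S>150)&(V>120),(380,200)); print(ang(m,4))
go(463,261.2,30,17)
E
```

```text
t: 10.7
ee_pos: [462.6, 259.4, 84.2]
orientation: [-1.881, -2.514, 0.003]
ft_force: [1.1, -0.1, -0.9]
width: 25.6
grasp_force: 30.0
(array([462.9, 260.2]), np.float64(104.50457773093346), array([45.79327721, 89.29646478]))
(array([462.7, 150.4]), np.float64(101.9443616171206), array([43.57523839, 87.24947681]))
(array([ 445.6, -368. ]), np.float64(93.06318078329225), array([47.69985772, 90.5311862 ]))
t 10.7 at [462.6 259.4  84.2] w 25.6 grip 30.0
shift [ 1.6  1.  54.2] turn [-0.0028 -0.0006 -0.0106]
```

```bash
python3 -m inch '[[[1.2,1,25,-0.003,0,0.02,0],[1.2,1,45,-0.003,0,0.02,0],[1.2,1,54,-0.003,0,0.02,0],[1.2,1,54,-0.003,0,0.02,0],[1.2,1,54,-0.003,0,0.02,0]]]'; python3 -c "
from h import *
go(463,260.7,30,15)"
```

```text
t: 11.2
ee_pos: [463.6, 262.0, 30.6]
orientation: [1.906, 2.497, 0.003]
ft_force: [0.8, -0.1, -0.8]
width: 25.6
grasp_force: 30.0
t 11.2 at [463.6 262.   30.6] w 25.6 grip 30.0
shift [-1.  -1.   0.6] turn [ 0.0014 -0.0009  0.0053]
```

```bash
python3 -m inch '[[[-1,-0.8,0.6,0,0,0,0],[-1,-0.8,0.6,0,0,0,0],[-1,-0.8,0.6,0,0,0,52],[-1,-0.8,0.6,0,0,0,52],[-1,-0.8,0.6,0,0,0,52],[-1,-0.8,0.6,0,0,0,52],[-1,-0.8,0.6,0,0,0,52],[-1,-0.8,-30,0,0,0,52],[-1,-0.8,-60,0,0,0,52],[-1,-0.8,-90,0,0,0,52],[-1,-0.8,-90,0,0,0,52]]]'; python3 -c "
from h import *
go(451.5,-113,100,13)"
```

```text
t: 12.3
ee_pos: [464.8, 262.3, 123.8]
orientation: [1.903, 2.496, 0.012]
ft_force: [0.2, 0.3, -0.4]
width: 45.7
grasp_force: 0.0
t 12.3 at [464.8 262.3 123.8] w 45.7 grip 0.0
shift [-358.4 -112.4   22.1] turn [ 0.0076 -0.0025  0.0411]
```

```bash
python3 -m inch '[[[-358,-112,20,0.004,-0.002,0.041,52],[-358,-112,20,0.004,-0.002,0.041,52],[-358,-112,20,0.004,-0.002,0.041,52],[-358,-112,20,0.004,-0.002,0.041,52],[-358,-112,20,0.004,-0.002,0.041,52],[-358,-112,20,0.004,-0.002,0.041,52],[-358,-112,20,0.004,-0.002,0.041,52],[-358,-112,20,0.004,-0.002,0.041,52],[-358,-112,20,0.004,-0.002,0.041,52],[-358,-112,20,0.004,-0.002,0.041,52],[-358,-112,20,0.004,-0.002,0.041,52],[-358,-112,20,0.004,-0.002,0.041,52],[-358,-112,20,0.004,-0.002,0.041,52]]]'
python3 - <<'E'
from h import *
go(451.5,-113,28,13)
t=cam("top"); s=cam("scene"); np.save("top4.npy",t,allow_pickle=True)
a=cv2.resize(t["frame"][160:220,90:220,::-1],(780,360),interpolation=cv2.INTER_CUBIC)
b=cv2.resize(s["frame"][160:200,205:255,::-1],(300,240),interpolation=cv2.INTER_CUBIC)
a=np.vstack([a,np.zeros((240,780,3),np.uint8)]); a[360:,:300]=b
cv2.imwrite("pics/g4.png",a)
E
```

```text
t: 13.6
ee_pos: [449.6, -112.7, 99.9]
orientation: [-1.953, -2.46, 0.004]
ft_force: [1.2, 0.8, -0.4]
width: 45.5
grasp_force: 0.0
t 13.6 at [ 449.6 -112.7   99.9] w 45.5 grip 0.0
shift [-0.7  2.  71.9] turn [-0.0028  0.0011  0.002 ]
```

View pics/g4.png

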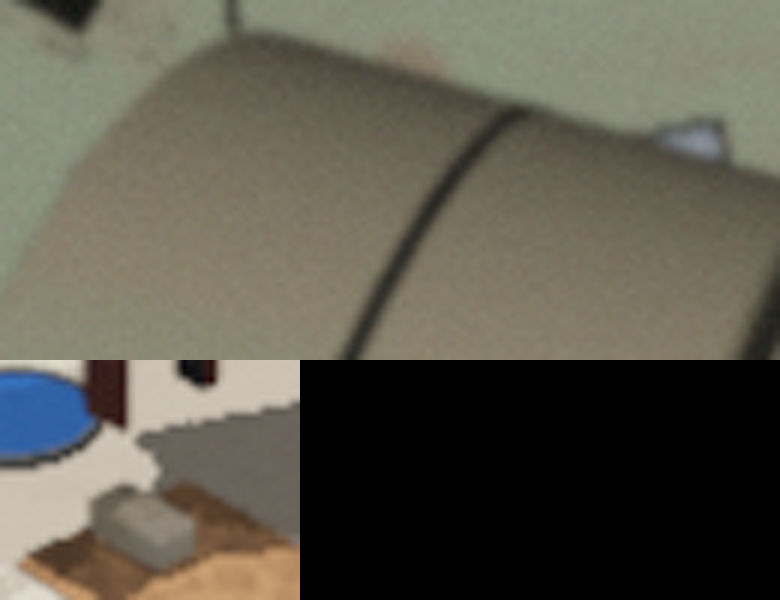

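The arm hides the green tray in the top view. The scene crop shows the white bar untouched on the mat at (145,525). I'll pick it.

```bash
python3 -m inch '[[[-0.7,1.8,30,-0.003,0,0,52],[-0.7,1.8,55,-0.003,0,0,52],[-0.7,1.8,71.5,-0.003,0,0,52],[-0.7,1.8,71.5,-0.003,0,0,52],[-0.7,1.8,71.5,-0.003,0,0,52],[-0.7,1.8,71.5,-0.003,0,0,0],[-0.7,1.8,71.5,-0.003,0,0,0],[-0.7,1.8,71.5,-0.003,0,0,0],[-0.7,1.8,71.5,-0.003,0,0,0],[-0.7,1.8,71.5,-0.003,0,0,0],[-0.7,1.8,71.5,-0.003,0,0,0],[-0.7,1.8,60,-0.003,0,0,0],[-0.7,1.8,40,-0.003,0,0,0],[-0.7,1.8,10,-0.003,0,0,0],[-0.7,1.8,0,-0.003,0,0,0]]]'; python3 -c "
from h import *
go(462.8,150.3,85,12.3)"
```

```text
t: 15.2
ee_pos: [452.4, -114.3, 102.4]
orientation: [1.953, 2.456, 0.001]
ft_force: [0.0, -0.7, -0.5]
width: 25.5
grasp_force: 30.0
t 15.2 at [ 452.4 -114.3  102.4] w 25.5 grip 30.0
shift [255.5  69.6  16.9] turn [0.0032 0.0027 0.0123]
```

```bash
python3 -m inch '[[[255.5,70,10,0.002,0.002,0.012,0],[255.5,70,10,0.002,0.002,0.012,0],[255.5,70,10,0.002,0.002,0.012,0],[255.5,70,10,0.002,0.002,0.012,0],[255.5,70,10,0.002,0.002,0.012,0],[255.5,70,10,0.002,0.002,0.012,0],[255.5,70,10,0.002,0.002,0.012,0],[255.5,70,17,0.002,0.002,0.012,0],[255.5,70,30,0.002,0.002,0.012,0],[255.5,70,50,0.002,0.002,0.012,0],[255.5,70,60,0.002,0.002,0.012,0],[255.5,70,60,0.002,0.002,0.012,0]]]'; python3 -c "
from h import *
go(462.8,150.3,30,12.3)"
```

```text
t: 16.4
ee_pos: [460.9, 149.1, 37.8]
orientation: [-1.97, -2.442, 0.006]
ft_force: [0.3, -0.8, -0.6]
width: 25.4
grasp_force: 30.0
t 16.4 at [460.9 149.1  37.8] w 25.4 grip 30.0
shift [0.8 2.2 7.8] turn [-0.0056 -0.0005 -0.0015]
```

```bash
python3 -m inch '[[[0.5,1.5,5,-0.004,0,0,0],[0.5,1.5,5,-0.004,0,0,0],[0.5,1.5,5,-0.004,0,0,0]]]'; python3 -c "
from h import *
go(462.8,150.3,30,12.3)"
```

```text
t: 16.7
ee_pos: [463.8, 151.5, 34.9]
orientation: [1.97, 2.446, 0.004]
ft_force: [-0.0, 0.9, -0.6]
width: 25.6
grasp_force: 30.0
t 16.7 at [463.8 151.5  34.9] w 25.6 grip 30.0
shift [-0.9 -1.2  4.9] turn [ 0.0029 -0.0009  0.0002]
```

```bash
python3 -m inch '[[[-0.9,-1,4.9,0,0,0,0],[-0.9,-1,4.9,0,0,0,0],[-0.9,-1,4.9,0,0,0,0],[-0.9,-1,4.9,0,0,0,52],[-0.9,-1,4.9,0,0,0,52],[-0.9,-1,4.9,0,0,0,52],[-0.9,-1,4.9,0,0,0,52],[-0.9,-1,4.9,0,0,0,52],[-0.9,-1,-30,0,0,0,52],[-0.9,-1,-60,0,0,0,52],[-0.9,-1,-85,0,0,0,52],[-0.9,-1,-85,0,0,0,52],[-0.9,-1,-85,0,0,0,52]]]'; python3 -c "
from h import *
go(455,375.7,100,85)"
```

```text
t: 18.0
ee_pos: [462.7, 150.3, 119.7]
orientation: [1.969, 2.446, 0.005]
ft_force: [-0.6, -0.4, 0.0]
width: 45.7
grasp_force: 0.0
t 18.0 at [462.7 150.3 119.7] w 45.7 grip 0.0
shift [221.8  40.5  20.1] turn [ 0.0035  0.0013 -1.2685]
```

```bash
python3 -m inch '[[[222,40.5,20,0.003,0.001,-1.268,100],[222,40.5,20,0.003,0.001,-1.268,100],[222,40.5,20,0.003,0.001,-1.268,100],[222,40.5,20,0.003,0.001,-1.268,100],[222,40.5,20,0.003,0.001,-1.268,100],[222,40.5,20,0.003,0.001,-1.268,100],[222,40.5,20,0.003,0.001,-1.268,100],[222,40.5,20,0.003,0.001,-1.268,100],[222,40.5,20,0.003,0.001,-1.268,100],[222,40.5,20,0.003,0.001,-1.268,100],[222,40.5,20,0.003,0.001,-1.268,100],[222,40.5,20,0.003,0.001,-1.268,100],[222,40.5,20,0.003,0.001,-1.268,100],[222,40.5,20,0.003,0.001,-1.268,100]]]'
python3 - <<'E'
from h import *
go(455,375.7,33,85)
s=cam("scene"); t=cam("top"); np.save("scene5.npy",s,allow_pickle=True); np.save("top5.npy",t,allow_pickle=True)
b=cv2.resize(s["frame"][200:310,240:380,::-1],(760,597),interpolation=cv2.INTER_CUBIC)
cv2.imwrite("pics/g5.png",b)
E
```

```text
t: 19.4
ee_pos: [454.8, 375.8, 99.8]
orientation: [-0.139, -3.138, 0.0]
ft_force: [0.0, -0.2, -0.1]
width: 87.3
grasp_force: 0.0
t 19.4 at [454.8 375.8  99.8] w 87.3 grip 0.0
shift [-0.2 -0.  66.8] turn [-0.0003 -0.0005 -0.0011]
```

View pics/g5.png

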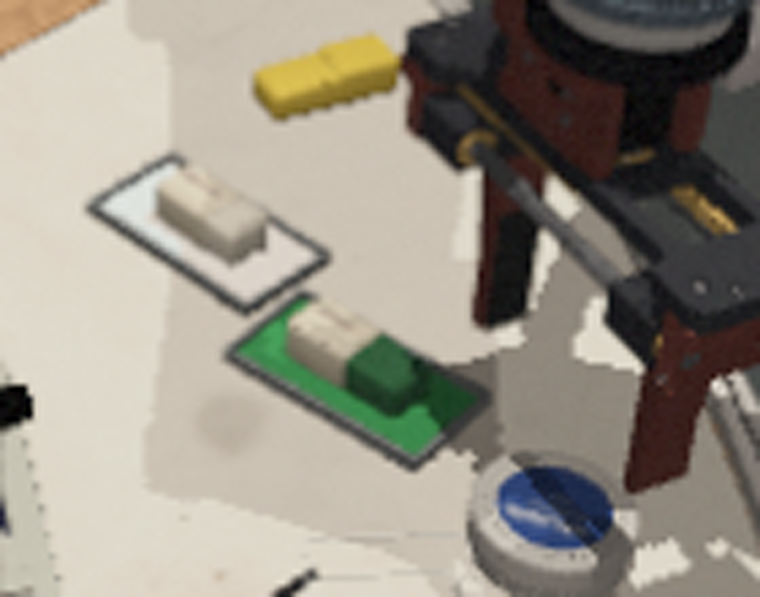

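Both bars lie centred and lengthwise in their trays (white at (210,215), green at (355,355)). The tin's label is at (554,507). I'll check the tin in the scene view and then go down.

```bash
python3 - <<'E'
from h import *
s=np.load("scene5.npy",allow_pickle=True).item()
print(onz(s,342.1-.5,293.4-.5,24))
E
python3 -m inch '[[[0,0,40,0,0,0,100],[0,0,57,0,0,0,100],[0,0,57,0,0,0,100],[0,0,57,0,0,0,100]]]'; python3 -c "
from h import *
go(455,375.7,32,85)"
```

```text
[454.66062639 374.13991189  24.        ]
t: 19.9
ee_pos: [454.7, 375.7, 42.9]
orientation: [-0.138, -3.137, 0.001]
ft_force: [1.0, 1.0, 0.3]
width: 88.1
grasp_force: 0.0
t 19.9 at [454.7 375.7  42.9] w 88.1 grip 0.0
shift [-0.3  0.  10.8] turn [-0.0009 -0.0012 -0.0006]
```

```bash
python3 -m inch '[[[0,0,10.8,0,0,0,100],[0,0,10.8,0,0,0,100],[0,0,10.8,0,0,0,0],[0,0,10.8,0,0,0,0],[0,0,10.8,0,0,0,0],[0,0,10.8,0,0,0,0],[0,0,10.8,0,0,0,0],[0,0,10.8,0,0,0,0]]]'; python3 -c "
from h import *
go(455,-247.2,120,85)"
```

```text
t: 20.7
ee_pos: [455.0, 376.0, 32.4]
orientation: [-0.138, -3.138, -0.0]
ft_force: [-0.3, -0.9, 3.6]
width: 62.1
grasp_force: 30.0
t 20.7 at [455.  376.   32.4] w 62.1 grip 30.0
shift [ -54.7 -620.8  -87.7] turn [ 0.0001 -0.0001 -0.0005]
```

```bash
python3 -m inch '[[[0,0,-10,0,0,0,0],[0,0,-40,0,0,0,0],[0,0,-88,0,0,0,0],[-55,-621,-88,0,0,0,0],[-55,-621,-88,0,0,0,0],[-55,-621,-88,0,0,0,0],[-55,-621,-88,0,0,0,0],[-55,-621,-88,0,0,0,0],[-55,-621,-88,0,0,0,0],[-55,-621,-88,0,0,0,0],[-55,-621,-88,0,0,0,0],[-55,-621,-88,0,0,0,0],[-55,-621,-88,0,0,0,0],[-55,-621,-88,0,0,0,0],[-55,-621,-88,0,0,0,0],[-55,-621,-88,0,0,0,0],[-55,-621,-88,0,0,0,0],[-55,-621,-88,0,0,0,0],[-55,-621,-88,0,0,0,0],[-55,-621,-88,0,0,0,0]]]'; python3 -c "
from h import *
go(455,-247,60,85)"
```

```text
t: 22.7
ee_pos: [455.1, -246.2, 120.2]
orientation: [-0.135, -3.138, -0.0]
ft_force: [0.1, 0.0, -0.2]
width: 62.2
grasp_force: 29.9
t 22.7 at [ 455.1 -246.2  120.2] w 62.2 grip 29.9
shift [-0.1 -0.8 60.2] turn [ 0.0001 -0.001   0.0012]
```

```bash
python3 -m inch '[[[0,-0.8,40,0,0,0,0],[0,-0.8,65,0,0,0,0],[0,-0.8,78,0,0,0,0],[0,-0.8,83,0,0,0,0],[0,-0.8,83,0,0,0,0],[0,-0.8,83,0,0,0,0]]]'; python3 -c "
from h import *
go(455,-247,36.6,85)"
```

```text
t: 23.3
ee_pos: [455.8, -248.5, 37.9]
orientation: [0.137, 3.138, -0.001]
ft_force: [-0.6, -0.5, -1.0]
width: 62.2
grasp_force: 29.9
t 23.3 at [ 455.8 -248.5   37.9] w 62.2 grip 29.9
shift [0.9 1.4 1.3] turn [-0.0008  0.0008  0.    ]
```

```bash
python3 -m inch '[[[0.5,1,1.3,0,0,0,0],[0.5,1,1.3,0,0,0,0],[0.5,1,1.3,0,0,0,0],[0.5,1,1.3,0,0,0,100],[0.5,1,1.3,0,0,0,100],[0.5,1,1.3,0,0,0,100],[0.5,1,1.3,0,0,0,100],[0.5,1,1.3,0,0,0,100],[0.5,1,-30,0,0,0,100],[0.5,1,-70,0,0,0,100],[0.5,1,-110,0,0,0,100],[0.5,1,-110,0,0,0,100]]]'; python3 -c "
from h import *
go(450,50,250,30)"
```

```text
t: 24.5
ee_pos: [457.4, -248.9, 151.9]
orientation: [0.137, 3.131, -0.007]
ft_force: [0.0, -0.5, -0.7]
width: 87.8
grasp_force: 0.0
t 24.5 at [ 457.4 -248.9  151.9] w 87.8 grip 0.0
shift [ 32.9 296.7 -99.5] turn [0.     0.0088 0.9594]
```

```bash
python3 -m inch '[[[100,300,-100,0,0,0,100],[100,300,-100,0,0,0,100],[100,300,-100,0,0,0,100],[100,300,-100,0,0,0,100],[100,300,-100,0,0,0,100],[100,300,-100,0,0,0,100],[100,300,-100,0,0,0,100],[280,780,-100,0,0,0,100],[280,780,-100,0,0,0,100],[280,780,-100,0,0,0,100],[280,780,-100,0,0,0,100],[280,780,-100,0,0,0,100],[280,780,-100,0,0,0,100],[280,780,-100,0,0,0,100],[280,780,-100,0,0,0,100],[280,780,-100,0,0,0,100],[280,780,-100,0,0,0,100],[280,780,-100,0,0,0,100],[280,780,-100,0,0,0,100],[280,780,-100,0,0,0,100]]]'
python3 - <<'E'
from h import *
t=cam("top"); np.save("top6.npy",t,allow_pickle=True); s=cam("scene"); np.save("scene6.npy",s,allow_pickle=True)
a=cv2.resize(t["frame"][130:240,90:410,::-1],(800,275),interpolation=cv2.INTER_CUBIC)
b=cv2.resize(s["frame"][130:280,160:360,::-1],(400,300),interpolation=cv2.INTER_CUBIC)
c=np.zeros((575,800,3),np.uint8); c[:275]=a; c[275:,:400]=b
d=cv2.resize(t["frame"][175:220,310:410,::-1],(400,180),interpolation=cv2.INTER_CUBIC); c[300:480,400:]=d
cv2.imwrite("pics/g6.png",c)
H,S,V=masks(t["frame"]); H2,S2,V2=masks(s["frame"])
# tin: label blob in dish
lab=(H>100)&(H<130)&(S>70)
E
```

```text
t: 26.5
ee_pos: [244.2, 552.6, 246.1]
orientation: [-0.138, -3.137, 0.004]
ft_force: [0.3, -0.4, 0.1]
width: 87.7
grasp_force: 0.0
```

View pics/g6.png

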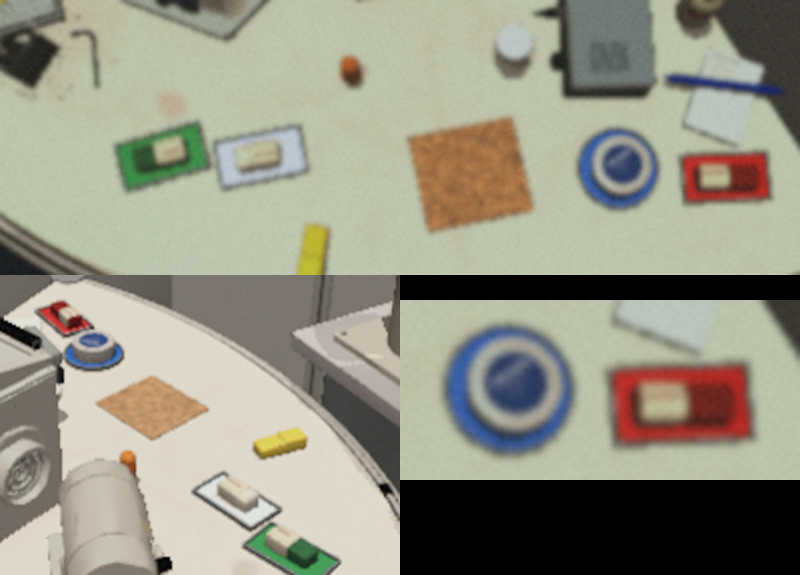

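Run:
```python
from h import *
t=np.load("top6.npy",allow_pickle=True).item()
H,S,V=masks(t["frame"])
print(H[195,325:352],S[195,325:352],V[195,325:352])
A=lambda x,y:(89.5+x/2.5,129.5+y/2.5)
print("tin",onz(t,309.5+115/4,174.5+82/4,28)[:2].round(1))
wb=(H<45)&(S<60)&(V>160)
reg=np.zeros(H.shape,bool); reg[183:203,183:205]=1
inn=reg&~((H>95)&(H<130))&(V>150); m,c,a=comp(inn,(193,192)); print("white",c,a,onz(t,*c,24)[:2].round(1),rect(t,m,24))
print("green",onz(t,*A(160,152),26)[:2].round(1),"red seam",onz(t,*A(730,177),26)[:2].round(1))
m,c,a=comp((H>100)&(H<130)&(S>60)&(V<150),(338,195)); print("label",c,a,onz(t,*c,28)[:2].round(1))
```

```text
[110 111  98  46  39  75 108 111 112 112 112 113 114 112 112 113 112 112
 112 109 113 111  30  19  23 112 110] [152  94  19  17  15  14  52  84  69  61  64  81  83 101 105 120 120 133
 135 145 112  42  11  34  15  42  97] [159 139 145 170 174 149 123 116 118 126 127 119 114 109 112 104 100 100
  96  93 100 115 144 165 152 141 140]
tin [ 455.1 -246.4]
white [192.41714286 190.41714286] 175 [464.  151.2] (array([464.4, 149.7]), array([26.5, 57.4]), np.float32(103.9))
green [462.7 258.1] red seam [ 442.1 -365.2]
label [338.575 195.4  ] 160 [ 454.  -247.2]
```

Everything is within about 3 mm of its tray or dish centre, and the jar, finger guard and yellow bar are untouched. I'll let the arm settle and hand in.

```bash
python3 -m inch '[[[0,0,0,0,0,0,100],[0,0,0,0,0,0,100],[0,0,0,0,0,0,100],[0,0,0,0,0,0,100],[0,0,0,0,0,0,100]]]'; python3 -c "
from h import *
print(ctrl.close_job())"
```

```text
t: 27.1
ee_pos: [244.3, 554.1, 247.3]
orientation: [-0.138, -3.138, 0.0]
ft_force: [0.0, 0.2, -0.2]
width: 87.9
grasp_force: 0.0
the job is handed in; nothing more can be done
None
```

The job is handed in at 27 s: the red bar came off first without moving the other two, all three bars lie flat and lengthwise in their own trays, and the tin stands in the blue dish, each within about 3 mm of the middle; the jar, finger guard and yellow look-alike were not touched.

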